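# Seat the plugs and hold the dead-man lever of the beam clamp

### The arm

A 6-joint arm with a two-finger parallel gripper is mounted at the origin on the work surface. World frame = base frame: x ahead of the robot, y to its left, z up, the work surface at z = 0. Lengths are in mm, angles in degrees, forces in N, time in s.
With the tool pointing down it reaches from about 350 to 850 mm from the base axis. Payload 8.1 kg.
Tool frame: the origin (TCP) lies at the very end of the fingers, on their centre line; the grasp point (between the pads) lies 19 mm behind it (r.grip_depth is the distance from the TCP to the grasp point, in mm); z points along the fingers, y is the direction in which the jaws open and shut (so a half turn about z gives the same grasp; the last joint's range is limited). The gripper opens to 85 mm and grips with 20 to 120 N. Pads are 22 mm wide; open, the fingers measure 114 mm over their backs; the gripper's body (76 mm by 85 mm) begins 54 mm behind the grasp point. The pads swing forward as they close: fully open they stand 13 mm farther back than shut.
Start: joints at [-69.122, 7.471, 85.268, -0, 87.261, -4.893], TCP at [260.891, -540.316, 231.292] pointing down, gripper open.
Joint ranges: [-169.43, 169.43], [-51.17, 129.36], [1.28, 143.12], [-76.62, 256.62], [0, 156.53], [-152.29, 152.29]. Speed limits (degrees/s): [136.94, 136.94, 159.86, 180, 180, 180].

### API

Orientations are given as [roll, pitch, yaw] about the fixed x, y, z axes, in that order (R = Rz(yaw) Ry(pitch) Rx(roll)).
In Python, from bench import status, viewer, hand_in, r gives the robot as it stands.
- The arm moves only by the shell command python3 -m crank 'ROWS' [OPENING] [FORCE]. ROWS is a JSON object of lists of equal length, an entry for each row: "slide": the shift along the tool's x, y, z in m, a list of three; "twist": the turn about the tool's z in rad. A call has 1 to 8 rows; each row shifts and turns the commanded pose from where the row before left it, along the tool's axes as they then stand; what a row does not reach is not made up. A row lasts 1/10 s, in which the tool goes at most 50 mm and 8.59 degrees, less where a joint would pass 70% of its speed; a pose out of reach is approached as far as the arm can. A call with a gripper value outside its range is refused whole. OPENING is the closure, from 0 (fully open) to 1 (shut), set as the call begins (- or left out, the last holds). The fingers move at their own pace and stop on an object; FORCE is the grip in N (left out, the last holds). Time passes only in rows, so rows that do not move let the fingers close. It gives the time, the measured TCP pose, the force and the opening at its end, in the units of the state.
- status.sense(): the state, without advancing time (a new reading comes with each control period).
- viewer.snapshot(name): name is "scene" or "side" or "wrist"; returns a dict with "img" (420x560x3 uint8, red, green, blue), "fx", "fy", "cx", "cy" (pixels), "R" (3x3) and "t" (3): a world point X has camera coordinates R X + t; the wrist camera has in their place "hand_eye" (4x4, takes a point from camera to tool coordinates, whose origin is the TCP and whose axes are the flange's). Camera axes: x right, y down, z forward; pixel columns grow to the right and rows downward; lengths in mm; the calibration is good to about 2 mm. A picture is of the moment at which its call begins: read the wrist's pose just before it. There is no depth.
- hand_in(): hands the job in, once; it reports no verdict.
The state is a dict: "time": time; "joint_pos": joint angles; "qd": joint speeds; "joint_efforts": joint torques, N m; "tool_pos": TCP position; "tcp_rot": TCP orientation; "ft_force": force on the tool from outside, world axes, zero at the start; "wrist_torque": the same for the moment, N m; "finger_gap": finger opening in mm.
Only numpy, scipy, OpenCV 4.12 (cv2) and the standard library are available. Lean on these libraries where they do the work, as an engineer would, in place of code of your own. Each camera call takes 0.05 s, during which the arm holds its last target.

### The job

Push all three dark wooden plugs in the lapped beam down until their heads sit fully home on the wood. Only then press the clamp's red spring-loaded dead-man lever down until it lies level, with its pointer in the green, and keep holding it there: the job finishes with the robot still holding the lever down. Leave the tools and other things on the bench, and the pencil on the beam, where they are.

Things in the scene. Friction and masses are not known exactly. Their poses are not given: they have to be found in the camera images.
- plug_a_top (a point): top centre of the dark wooden plug nearest the +y end (the pencil's end) of the row: round flat-topped head 26 mm across and 9 mm thick on a 16 mm stem, in a hole in the beam's top. When home the head sits on the beam and this point is 91 mm above the bench (beam top 82 mm). Neighbouring plugs are 70 mm apart along the beam
- plug_a (a joint): how far this plug has been pressed down, m: 0 = head 16 mm clear of the beam, 0.016 = fully home on a solid stop. It starts 7 to 16 mm proud, is a tight fit needing 7 to 9 N to move straight down, and stays where it is left
- plug_b_top (a point): top centre of the dark wooden plug nearest the middle of the row: round flat-topped head 26 mm across and 9 mm thick on a 16 mm stem, in a hole in the beam's top. When home the head sits on the beam and this point is 91 mm above the bench (beam top 82 mm). Neighbouring plugs are 70 mm apart along the beam
- plug_b (a joint): how far this plug has been pressed down, m: 0 = head 16 mm clear of the beam, 0.016 = fully home on a solid stop. It starts 7 to 16 mm proud, is a tight fit needing 7 to 9 N to move straight down, and stays where it is left
- plug_c_top (a point): top centre of the dark wooden plug nearest the -y end of the row: round flat-topped head 26 mm across and 9 mm thick on a 16 mm stem, in a hole in the beam's top. When home the head sits on the beam and this point is 91 mm above the bench (beam top 82 mm). Neighbouring plugs are 70 mm apart along the beam
- plug_c (a joint): how far this plug has been pressed down, m: 0 = head 16 mm clear of the beam, 0.016 = fully home on a solid stop. It starts 7 to 16 mm proud, is a tight fit needing 7 to 9 N to move straight down, and stays where it is left
- rig: clamping rig fixed to the bench: a half-lapped beam 300 mm long (along its y), 100 mm wide (x), top 82 mm above the bench, on a grey plate between a heel (+x) and a rubber-faced jaw on an air cylinder (-x side, reaching to x = -205 mm, 75 mm high). Origin at bench level under the beam's centre; plugs at y = +70, 0, -70 mm, x = 0. It stands on the left or the right with the lever on the other side, turned up to 0.3 rad
- lever_pad (a point): top centre of the flat red paddle (50 x 50 mm, 14 mm thick) at the end of the dead-man lever, 150 mm from the hinge; it starts 157 mm above the bench and is 107 mm up when the lever is level. Free underneath down to the 12 mm base plate
- lever_hinge (a point): middle of the lever's hinge pin, 100 mm above the bench; the hinge line is its y axis and the lever reaches out along its -x. Fixed marked plates rise beside the lever up to about 85 mm from the hinge
- dead_lever (a joint): angle of the red dead-man lever, rad: 0 = released, sloping 0.34 rad up towards the paddle; 0.34 = level, pointer in the middle of the green marks (0.26 to 0.42); 0.50 = bottom stop, in the yellow. A spring returns it: about 3 N down on the paddle starts it, about 7 N holds it level. Pressing it closes the clamp's jaw on the beam; releasing opens it
- mallet: turned wooden mallet standing on its head, 90 mm across, 212 mm tall; origin under its centre; to be left alone
- chisel: bench chisel lying flat, dark wooden handle 29 mm thick, steel blade, 275 mm long along its x; origin underneath near the middle; to be left alone
- square: try square lying flat: dark wooden stock 110 mm, steel blade 150 mm, 14 mm thick; origin under the stock's centre; to be left alone
- pencil: flat blue carpenter's pencil, 85 x 13 x 8 mm, lying across the +y end of the beam's top; origin under its centre; to be left alone
- offcut: small wooden offcut, 55 x 40 x 30 mm; origin under its centre; to be left alone
- glue: yellow glue bottle with orange cap, 60 mm across, 150 mm tall; origin under its centre; to be left alone
- plug_tray: open plywood tray holding spare plugs, 110 x 160 x 35 mm; origin under its centre; to be left alone

How it is judged:
By the outcome, as a careful person would: the job done as asked, in the order asked, and still so for the second after the job is handed in, while the arm keeps its last pose, push and grip.
It also fails if it takes over 45 s, if anything falls off the work surface, if the arm or the gripper's body presses on something with over 40 N, if the wrist force passes 120 N, or if a joint passes its speed limit or range.

## Working session

There is one attempt and no reset: what is moved stays moved. The work goes in short steps, Python scripts to look and compute and a shell command to move; the robot and the scene stay as the last step left them, time stands still between calls to the robot, and variables do not carry over. Pictures are saved under pics/ and viewed, and the job is handed in when it is done.

```bash
ls; mkdir -p pics; python3 - <<'E'
from bench import status, viewer, r
import cv2
print(status.sense(), r.grip_depth)
for n in ["scene","side","wrist"]:
    s=viewer.snapshot(n)
    cv2.imwrite(f"pics/{n}0.png",s["img"][:,:,::-1])
    print(n,{k:v for k,v in s.items() if k!="img"})
E
```

```text
pics
{'time': 0.0, 'joint_pos': array([-6.91229268e+01,  7.51605155e+00,  8.53307033e+01,  2.90048513e-03,
        8.72606674e+01, -4.89465899e+00]), 'qd': array([ 0.00474171, -0.08578375,  0.0096642 ,  0.00655243, -0.05298265,
       -0.04297429]), 'joint_efforts': array([ 1.99239339e-04, -5.69413161e+01, -5.00541186e+01, -2.20318775e-04,
        1.47904514e-02,  6.61820695e-05]), 'tool_pos': array([ 260.69554603, -539.78968827,  230.22094316]), 'tcp_rot': array([-1.79893217e+02, -1.20520426e-02,  2.57715796e+01]), 'ft_force': array([-0.1999382 ,  0.13469228,  0.35567653]), 'wrist_torque': array([-0.03894501,  0.05807104,  0.02694462]), 'finger_gap': 85.2794806155919} 18.700000000000003
scene {'fx': 427.3903904372437, 'fy': 427.3903904372437, 'cx': 279.09884400895857, 'cy': 207.91622532579208, 'R': array([[ 0.29610443,  0.95510115, -0.01019607],
       [ 0.71619795, -0.2290762 , -0.6592303 ],
       [-0.6319673 ,  0.18789861, -0.75187196]]), 't': array([-149.13080025, -326.60869565, 1818.10525293])}
side {'fx': 412.30705454905814, 'fy': 412.30705454905814, 'cx': 283.5944342159071, 'cy': 204.9162321460221, 'R': array([[-0.76645193, -0.64223874, -0.00899112],
       [-0.33655699,  0.41349334, -0.84602166],
       [ 0.54706565, -0.64540891, -0.5330727 ]]), 't': array([ 408.62307313,  297.53517532, 1039.15245907])}
wrist {'fx': 304.39069473219513, 'fy': 304.39069473219513, 'cx': 280.6205377890158, 'cy': 210.79965131549392, 'hand_eye': array([[ 1.08019595e-03, -9.55642417e-01, -2.94527426e-01,
         7.52743601e+01],
       [ 9.99999368e-01,  9.40200928e-04,  6.16918373e-04,
         1.78272326e-01],
       [-3.12638406e-04, -2.94527906e-01,  9.55642828e-01,
        -1.41405115e+02],
       [ 0.00000000e+00,  0.00000000e+00,  0.00000000e+00,
         1.00000000e+00]])}
```

View pics/scene0.png

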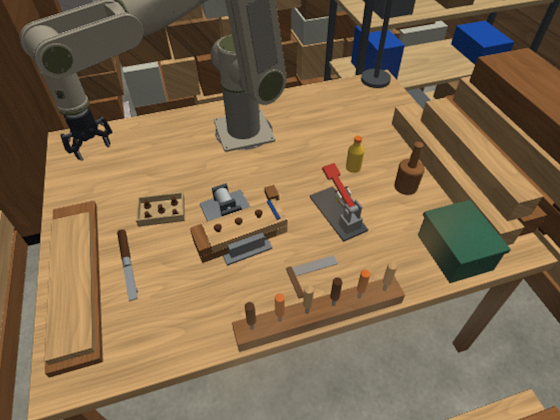

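View pics/side0.png

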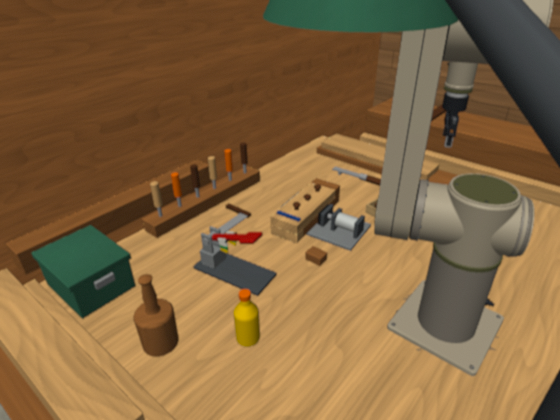

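View pics/wrist0.png

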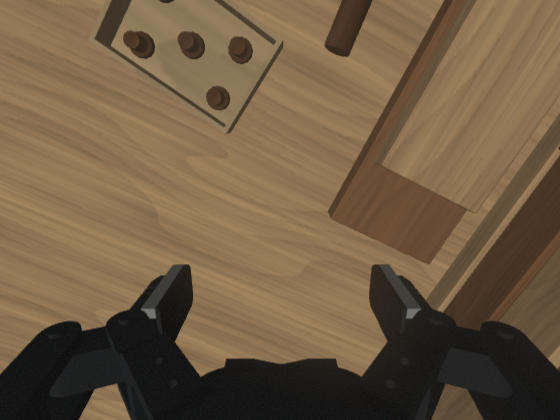

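The scene view shows the rig, with plugs near (219,227), (239,221) and (259,213). The red lever's paddle is near (331,172) and its hinge near (350,203). In the side view the plugs are near (296,205), (308,196) and (319,187), and the paddle is near (253,237). Next I'll zoom in and segment them.

```bash
python3 - <<'E'
import cv2
a=cv2.imread("pics/scene0.png")[165:265,185:375]; cv2.imwrite("pics/scz.png",cv2.resize(a,None,fx=4.2,fy=4.2,interpolation=cv2.INTER_CUBIC))
a=cv2.imread("pics/side0.png")[170:300,185:375]; cv2.imwrite("pics/siz.png",cv2.resize(a,None,fx=4.2,fy=4.2,interpolation=cv2.INTER_CUBIC))
E
```

```text
(no output)
```

View pics/scz.png

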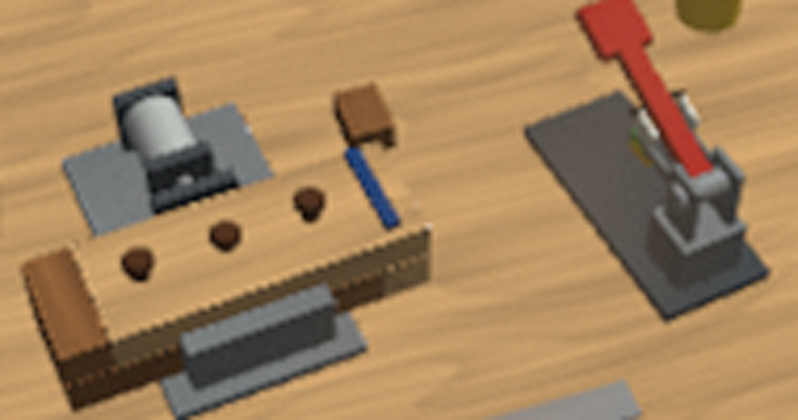

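View pics/siz.png

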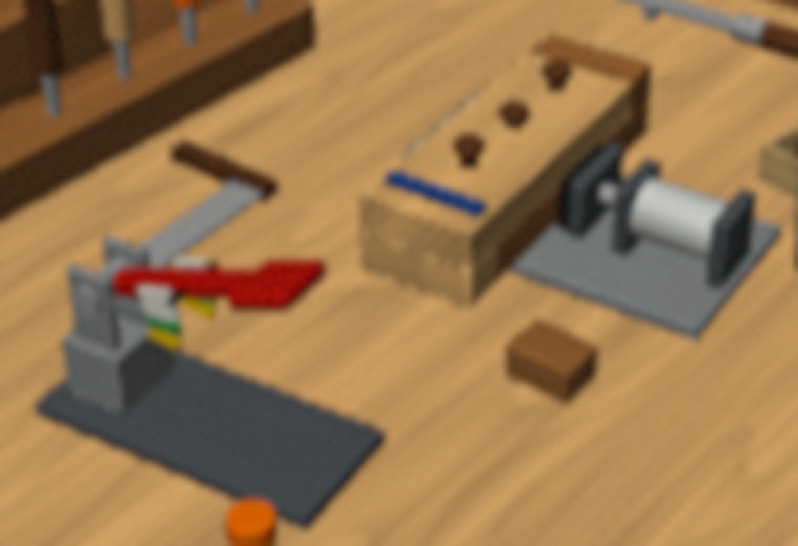

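The zooms show the head-top centres in the scene crop at (309,199), (225,233) and (138,260). In the side crop they are at (468,146), (514,111) and (556,71). I'll segment the dark heads and the red paddle, then triangulate.

```bash
cat > h.py <<'E'
import numpy as np, cv2
from bench import status, viewer
from scipy.spatial.transform import Rotation as Rn
def cam(s,st=None):
    if "R" in s: R,t=np.array(s["R"]),np.array(s["t"]); C=-R.T@t; Rw=R.T
    else:
        T=np.eye(4);T[:3,:3]=Rn.from_euler('xyz',st["tcp_rot"],degrees=True).as_matrix();T[:3,3]=st["tool_pos"]
        M=T@s["hand_eye"]; C=M[:3,3]; Rw=M[:3,:3]
    return C,Rw
def ray(s,p,st=None):
    C,Rw=cam(s,st); d=Rw@np.array([(p[0]-s["cx"])/s["fx"],(p[1]-s["cy"])/s["fy"],1.]); return C,d/np.linalg.norm(d)
def plane(s,p,z,st=None):
    C,d=ray(s,p,st); return C+d*(z-C[2])/d[2]
def tri(rays):
    A=np.zeros((3,3));b=np.zeros(3)
    for C,d in rays:
        P=np.eye(3)-np.outer(d,d);A+=P;b+=P@C
    X=np.linalg.solve(A,b); return X,[round(float(np.linalg.norm((np.eye(3)-np.outer(d,d))@(X-C))),1) for C,d in rays]
E
python3 - <<'E'
from h import *
sc=viewer.snapshot("scene"); si=viewer.snapshot("side")
f=lambda p,o:(p[0]/4.2+o[0]-.4,p[1]/4.2+o[1]-.4)
for n,a,b in [("a",(309,199),(468,146)),("b",(225,233),(514,111)),("c",(138,260),(556,71))]:
    pa,pb=f(a,(185,165)),f(b,(185,170))
    print(n,tri([ray(sc,pa),ray(si,pb)]),plane(sc,pa,102),plane(si,pb,102))
for s,nm in((sc,"sc"),(si,"si")):
    im=s["img"].astype(int); m=((im[...,0]>110)&(im[...,1]<60)&(im[...,2]<60)).astype(np.uint8)
    n,l,st,ce=cv2.connectedComponentsWithStats(m)
    k=1+np.argmax(st[1:,4]); print(nm,st[k],ce[k])
    a=np.repeat(np.repeat((l==k)[st[k][1]:st[k][1]+st[k][3],st[k][0]:st[k][0]+st[k][2]],1,0),1,1)
    print("\n".join("".join(".#"[int(v)] for v in row) for row in a))
E
```

```text
a (array([542.97029063, -79.62493031, 100.19384562]), [2.7, 2.7]) [542.13492239 -81.7699796  102.        ] [541.81176453 -74.19055708 102.        ]
b (array([ 552.0565764 , -149.36043362,   95.5021732 ]), [2.1, 2.1]) [ 555.54692359 -151.54587675  102.        ] [ 546.00610665 -138.00808463  102.        ]
c (array([ 560.76243655, -218.26559681,   98.86745233]), [2.2, 2.2]) [ 561.27181753 -219.94129446  102.        ] [ 557.89921096 -210.77686968  102.        ]
sc [323 166  32  41 106] [340.48113208 190.13207547]
....##..........................
####............................
###.#...........................
.###............................
.##.............................
..##............................
..##............................
...#............................
...##...........................
....#...........................
.....#..........................
.....#.###......................
......#...#.....................
..........#.....................
...........#....................
............#...................
............#...................
.............#..........
[... 630 characters left out ...]
###..
........................#######.
.........................#######
..........................###...
..........................##....
si [212 233  50  10 301] [239.21262458 236.99667774]
.......#............................##############
...###########.......#####........################
.###############################################.#
###############################################...
######.......#################################.#..
#####.........###############################.....
.####.............##########################......
..................#######.#################.......
............................###############.......
............................##############........
```

```bash
python3 -m crank '{"slide":[[0.042,-0.022,-0.002],[0.042,-0.022,-0.002],[0.042,-0.022,-0.002],[0.042,-0.022,-0.002],[0.042,-0.022,-0.002],[0.042,-0.022,-0.002],[0.042,-0.022,-0.002],[0.042,-0.022,-0.002]],"twist":[0,0,0,0,0,0,0,0]}' 1 60
python3 -m crank '{"slide":[[0.042,-0.022,-0.002],[0.042,-0.022,-0.002],[0,0,0],[0,0,0],[0,0,0],[0,0,0]],"twist":[0,0,0.11,0.11,0.10,0]}'
python3 - <<'E'
from h import *
st=status.sense(); s=viewer.snapshot("wrist"); print(st)
cv2.imwrite("pics/w1.png",s["img"][:,:,::-1])
import pickle; pickle.dump((st,s),open("w1.pkl","wb"))
E
```

```text
time: 1.05
tool_pos: [487.8, -234.0, 247.5]
tcp_rot: [180.0, -0.0, 25.8]
ft_force: [0.8, -0.9, -0.4]
finger_gap: 0.0
time: 1.65
tool_pos: [543.5, -159.3, 251.1]
tcp_rot: [-180.0, 0.0, 7.4]
ft_force: [-0.7, -0.4, 0.3]
finger_gap: -0.3
{'time': 1.65, 'joint_pos': array([-2.15250827e+01,  1.84435210e+00,  8.91388600e+01, -2.88670833e-03,
        8.90361164e+01,  6.11017729e+01]), 'qd': array([-4.42129326e-01, -9.15571354e-02,  1.27164812e-01, -6.12205165e-02,
        3.90716544e-04, -6.80200029e+00]), 'joint_efforts': array([ 2.67614666e-01, -5.19761574e+01, -5.03488219e+01,  1.27378473e-02,
        1.74645171e-03,  1.91065416e+00]), 'tool_pos': array([ 543.46042238, -159.3308332 ,  251.12183945]), 'tcp_rot': array([-1.79993186e+02,  1.83165139e-02,  7.37319456e+00]), 'ft_force': array([-0.71297157, -0.43715686,  0.2830928 ]), 'wrist_torque': array([-0.03632572, -0.03172133,  0.01942437]), 'finger_gap': -0.2576817299581323}
```

View pics/w1.png

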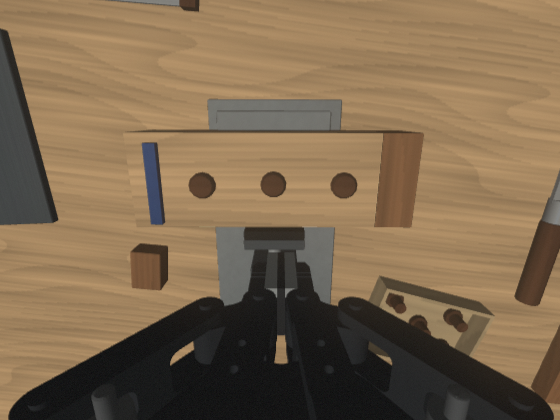

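In the wrist view the plugs are at (202,185), (273,184) and (344,185), in line with the image row, so the yaw matches the rig. The pencil is at (153,183).

```bash
python3 - <<'E'
from h import *
st=status.sense(); w=viewer.snapshot("wrist"); sc=viewer.snapshot("scene"); si=viewer.snapshot("side")
print(st["tool_pos"],st["tcp_rot"])
def blobs(s,box,th=75):
    x0,y0,x1,y1=box; im=s["img"][y0:y1,x0:x1]; big=cv2.resize(im,None,fx=4,fy=4,interpolation=cv2.INTER_CUBIC)
    m=(big[...,0]<th+25).astype(np.uint8)&(big[...,2]<60)
    n,l,t,c=cv2.connectedComponentsWithStats(m.astype(np.uint8))
    return [(( c[i][0]+.5)/4-.5+x0,(c[i][1]+.5)/4-.5+y0,t[i][2]/4,t[i][3]/4) for i in range(1,n) if t[i][4]>200]
W=sorted(blobs(w,(175,160,375,210)))
print(np.round(W,1))
S=sorted(blobs(sc,(208,205,270,236)));print(np.round(S,1))
for z in (91,98,105):print(z,[np.round(plane(w,p[:2],z,st)[:2],1).tolist() for p in W])
f=lambda p,o:(p[0]/4.2+o[0]-.4,p[1]/4.2+o[1]-.4)
A=[(309,199),(225,233),(138,260)];B=[(468,146),(514,111),(556,71)]
for i in range(3):
    print(tri([ray(w,W[i][:2],st),ray(sc,f(A[i],(185,165))),ray(si,f(B[i],(185,170)))]))
for s,n,b in((sc,"sc",(315,155,365,215)),(si,"si",(205,225,270,255))):
    x0,y0,x1,y1=b
    h=cv2.cvtColor(s["img"],cv2.COLOR_RGB2HSV)[y0:y1,x0:x1]
    m=(((h[...,0]<4)|(h[...,0]>174))&(h[...,1]>180)&(h[...,2]>60)).astype(np.uint8)
    print(n,b);print("\n".join("".join(".#"[v] for v in r) for r in m))
    cv2.imwrite(f"pics/lev_{n}.png",cv2.resize(s["img"][y0-5:y1+5,x0-5:x1+5,::-1],None,fx=10,fy=10,interpolation=cv2.INTER_CUBIC))
E
```

```text
[ 543.43139527 -159.47391984  251.16888744] [-1.79994661e+02  1.21193772e-02  7.57070365e+00]
[[201.8 184.7  26.5  25.8]
 [272.9 183.9  25.2  25.2]
 [343.5 185.1  26.   25.8]]
[[217.3 227.6   7.2   7.2]
 [225.7 206.8  15.8   6.8]
 [230.9 211.5  20.8   8.8]
 [238.1 220.9   7.    6.8]
 [258.2 213.2   7.    7.8]
 [260.7 231.7  26.5  10. ]]
91 [[542.8, -79.6], [553.2, -150.6], [561.4, -221.4]]
98 [[544.5, -81.2], [554.7, -150.6], [562.7, -219.8]]
105 [[546.3, -82.8], [556.2, -150.6], [564.0, -218.1]]
(array([543.93174006, -80.56738527,  99.7677237 ]), [1.4, 3.0, 2.7])
(array([ 553.01616441, -150.03580495,   95.32808813]), [1.2, 2.5, 2.1])
(array([ 561.74892062, -218.944819  ,   98.84118752]), [1.2, 2.5, 2.2])
sc (315, 155, 365, 215)
..................................................
..................................................
..................................................
..................................................
..................................................
..................................................
..................................................
....
[... 4002 characters left out ...]
........................................
.................................................................
.................................................................
.................................................................
.................................................................
.................................................................
.................................................................
.................................................................
.................................................................
.................................................................
.................................................................
```

View pics/lev_sc.png

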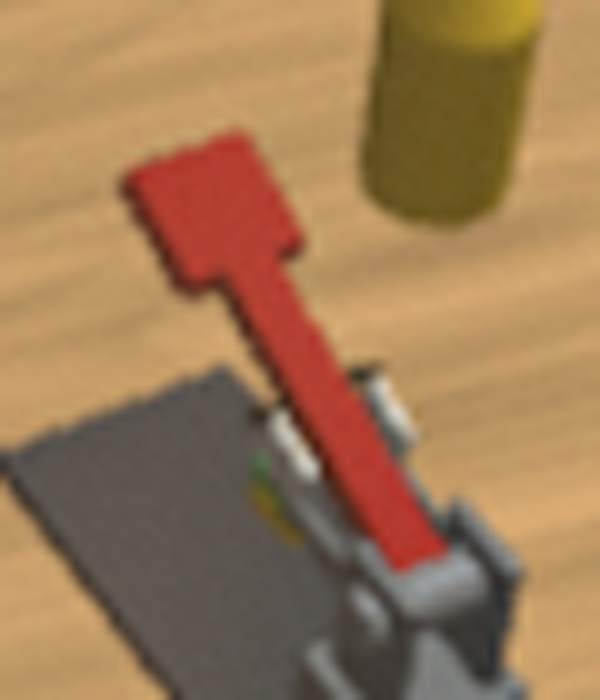

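View pics/lev_si.png

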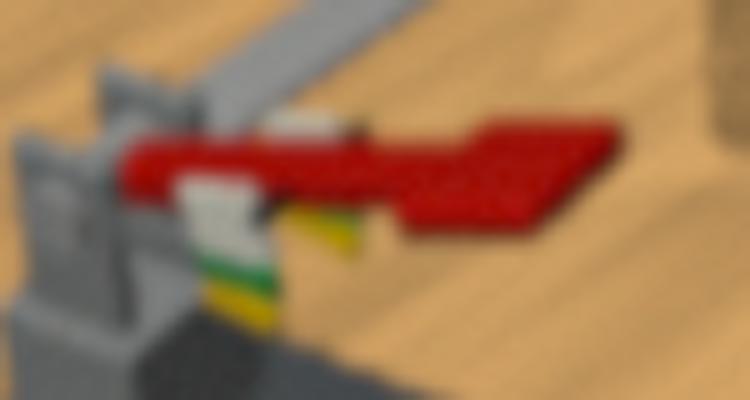

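```bash
python3 -m crank '{"slide":[[0.011,-0.0077,0.02],[0,0,0.04],[0,0,0.04],[0,0,0.03],[0,0,0.005],[0,0,0]],"twist":[0,0,0,0,0,0]}'
python3 - <<'E'
from h import *
st=status.sense(); print(st["tool_pos"],st["tcp_rot"],st["ft_force"])
for n in("wrist","side","scene"):
    s=viewer.snapshot(n); im=s["img"][:,:,::-1]
    if n=="side": im=cv2.resize(im[160:260,260:360],None,fx=4,fy=4)
    if n=="scene": im=cv2.resize(im[165:265,185:285],None,fx=4,fy=4)
    cv2.imwrite(f"pics/b_{n}.png",im)
a=cv2.imread("pics/b_side.png");b=cv2.imread("pics/b_scene.png");cv2.imwrite("pics/b2.png",np.hstack([a,b]))
E
```

```text
time: 2.45
tool_pos: [552.7, -150.4, 115.7]
tcp_rot: [-179.9, 0.1, 7.5]
ft_force: [-0.2, -0.1, 0.2]
finger_gap: 0.3
[ 552.67931457 -150.42172953  115.71328315] [-1.79942004e+02  1.06606435e-01  7.47030787e+00] [-0.15072017 -0.0909928   0.15167415]
```

View pics/b_wrist.png

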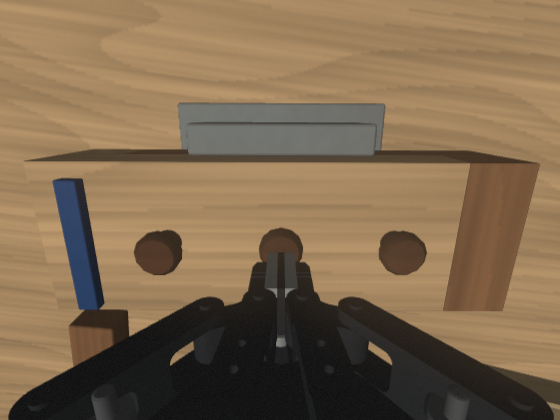

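View pics/b2.png

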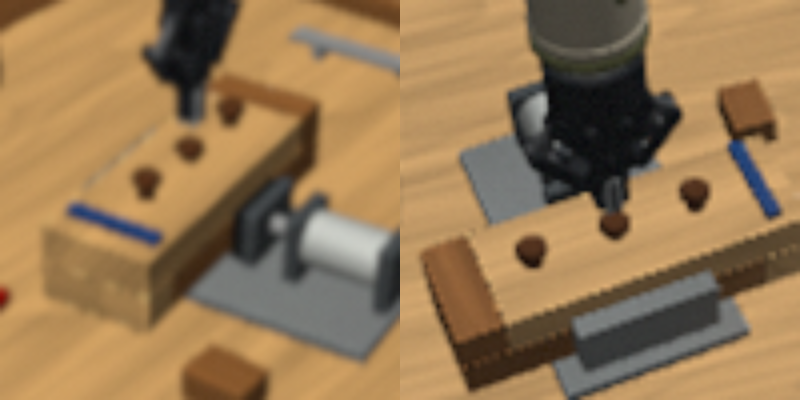

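The closed fingers are directly above plug b at (281,250). I'll press in small steps and watch the force.

```bash

python3 -m crank '{"slide":[[0,0,0.004],[0,0,0.004],[0,0,0.003],[0,0,0.003],[0,0,0]],"twist":[0,0,0,0,0]}'
python3 -m crank '{"slide":[[0,0,0.002],[0,0,0.002],[0,0,0.002],[0,0,0]],"twist":[0,0,0,0]}'
```

```text
time: 3.1
tool_pos: [552.9, -150.4, 101.6]
tcp_rot: [-180.0, 0.1, 7.4]
ft_force: [0.1, 0.3, -0.1]
finger_gap: -0.2
time: 3.5
tool_pos: [553.6, -150.6, 97.1]
tcp_rot: [180.0, -0.0, 7.4]
ft_force: [-2.5, 0.8, 4.9]
finger_gap: -0.1
```

```bash

for i in 1 2; do python3 -m crank '{"slide":[[0,0,0.001],[0,0,0.001],[0,0,0]],"twist":[0,0,0]}'; done
python3 -m crank '{"slide":[[0,0,0.001],[0,0,0]],"twist":[0,0]}'
```

```text
time: 3.8
tool_pos: [553.6, -150.6, 95.3]
tcp_rot: [180.0, -0.0, 7.4]
ft_force: [-3.6, 0.5, 7.3]
finger_gap: 0.0
time: 4.1
tool_pos: [553.7, -150.6, 93.3]
tcp_rot: [180.0, -0.0, 7.4]
ft_force: [-2.4, 1.2, 7.0]
finger_gap: -0.1
time: 4.3
tool_pos: [553.7, -150.6, 92.4]
tcp_rot: [180.0, -0.0, 7.4]
ft_force: [-4.1, 1.3, 6.6]
finger_gap: 0.3
```

```bash

for i in 1 2; do python3 -m crank '{"slide":[[0,0,0.001],[0,0,0]],"twist":[0,0]}'; done
```

```text
time: 4.5
tool_pos: [553.7, -150.6, 91.3]
tcp_rot: [180.0, -0.0, 7.4]
ft_force: [-4.1, 0.6, 8.0]
finger_gap: 0.2
time: 4.7
tool_pos: [553.7, -150.6, 90.7]
tcp_rot: [180.0, -0.0, 7.4]
ft_force: [-4.7, 2.0, 10.2]
finger_gap: -0.2
```

```bash

for i in 1 2; do python3 -m crank '{"slide":[[0,0,0.001],[0,0,0]],"twist":[0,0]}'; done
```

```text
time: 4.9
tool_pos: [553.8, -150.7, 90.5]
tcp_rot: [180.0, -0.0, 7.4]
ft_force: [-8.0, 2.9, 16.9]
finger_gap: 0.3
time: 5.1
tool_pos: [553.9, -150.7, 90.4]
tcp_rot: [180.0, -0.1, 7.4]
ft_force: [-12.2, 3.8, 22.5]
finger_gap: 0.1
```

Force rose to 22 N with no further travel and the TCP at 90.4 mm, so plug b is home. I'll lift and move to plug a.

```bash

python3 -m crank '{"slide":[[0,0,-0.02],[0,0,-0.01],[0,-0.035,0],[0,-0.035,0],[0,0,0],[0,0,0]],"twist":[0,0,0,0,0,0]}'
python3 - <<'E'
from h import *
st=status.sense(); print(st["tool_pos"],st["tcp_rot"],st["ft_force"])
s=viewer.snapshot("wrist"); cv2.imwrite("pics/a_w.png",s["img"][:,:,::-1])
E
```

```text
time: 5.7
tool_pos: [544.4, -80.6, 117.3]
tcp_rot: [180.0, -0.0, 7.5]
ft_force: [-0.0, 0.2, -0.2]
finger_gap: 0.3
[544.42522149 -80.60524773 117.33359891] [ 1.79979025e+02 -1.70553010e-02  7.53648811e+00] [-0.0025921   0.21046397 -0.20618429]
```

View pics/a_w.png

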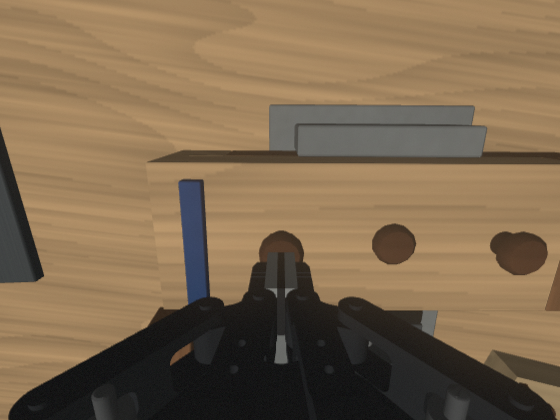

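The fingertip is over plug a at (281,252). Plug b at (394,244) shows no stem. The pencil at (193,245) is clear.

```bash

python3 -m crank '{"slide":[[0,0,0.004],[0,0,0.004],[0,0,0.002],[0,0,0.002],[0,0,0]],"twist":[0,0,0,0,0]}'
for i in 1 2 3 4 5; do python3 -m crank '{"slide":[[0,0,0.001],[0,0,0.001],[0,0,0]],"twist":[0,0,0]}' | egrep 'tool_pos|force'; done
```

```text
time: 6.25
tool_pos: [544.2, -81.4, 105.1]
tcp_rot: [180.0, 0.0, 7.4]
ft_force: [-0.1, -0.0, 0.1]
finger_gap: 0.1
tool_pos: [544.5, -81.3, 103.9]
ft_force: [-2.4, -0.7, 5.0]
tool_pos: [544.5, -81.3, 101.9]
ft_force: [-3.5, -0.4, 5.5]
tool_pos: [544.5, -81.3, 100.0]
ft_force: [-2.8, 0.4, 5.7]
tool_pos: [544.5, -81.3, 97.9]
ft_force: [-2.9, -0.7, 5.2]
tool_pos: [544.5, -81.3, 95.9]
ft_force: [-3.0, -0.6, 4.4]
```

```bash

for i in 1 2 ; do python3 -m crank '{"slide":[[0,0,0.001],[0,0,0.001],[0,0,0]],"twist":[0,0,0]}' | egrep 'tool_pos|force'; done
for i in 1 2 ; do python3 -m crank '{"slide":[[0,0,0.001],[0,0,0]],"twist":[0,0]}' | egrep 'tool_pos|force'; done
```

```text
tool_pos: [544.5, -81.4, 93.9]
ft_force: [-2.6, -0.4, 5.6]
tool_pos: [544.5, -81.4, 92.0]
ft_force: [-2.8, -1.5, 5.9]
tool_pos: [544.5, -81.4, 91.0]
ft_force: [-3.6, -0.6, 6.4]
tool_pos: [544.6, -81.4, 90.6]
ft_force: [-5.7, -0.3, 12.2]
```

```bash

for i in 1 2 ; do python3 -m crank '{"slide":[[0,0,0.001],[0,0,0]],"twist":[0,0]}' | egrep 'tool_pos|force'; done
python3 -m crank '{"slide":[[0,0,-0.02],[0,0,-0.01],[0,0.035,0],[0,0.035,0],[0,0.035,0],[0,0.035,0],[0,0,0],[0,0,0]],"twist":[0,0,0,0,0,0,0,0]}'
python3 - <<'E'
from h import *
s=viewer.snapshot("wrist"); cv2.imwrite("pics/c_w.png",s["img"][:,:,::-1])
E
```

```text
tool_pos: [544.7, -81.4, 90.5]
ft_force: [-9.2, 1.0, 18.2]
tool_pos: [544.7, -81.4, 90.3]
ft_force: [-13.5, 1.0, 24.2]
time: 9.95
tool_pos: [562.3, -220.5, 116.9]
tcp_rot: [-180.0, 0.0, 7.3]
ft_force: [-1.0, 1.2, -0.4]
finger_gap: -0.2
```

View pics/c_w.png

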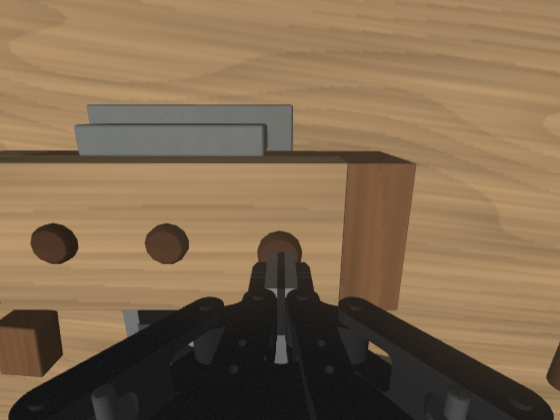

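Plugs a at (54,243) and b at (167,244) look seated alike. The tip is over plug c at (279,252).

```bash

python3 -m crank '{"slide":[[0,0,0.004],[0,0,0.004],[0,0,0.002],[0,0,0.002],[0,0,0]],"twist":[0,0,0,0,0]}'
for i in 1 2 3 4 5 6; do python3 -m crank '{"slide":[[0,0,0.001],[0,0,0.001],[0,0,0]],"twist":[0,0,0]}' | egrep 'tool_pos|force'; done
```

```text
time: 10.5
tool_pos: [562.2, -219.5, 104.8]
tcp_rot: [-180.0, 0.0, 7.5]
ft_force: [-0.4, -0.6, 0.5]
finger_gap: 0.2
tool_pos: [562.7, -220.0, 103.8]
ft_force: [-1.0, 1.1, 2.2]
tool_pos: [562.7, -220.0, 102.1]
ft_force: [-1.3, 2.6, 5.8]
tool_pos: [562.7, -220.0, 100.2]
ft_force: [-2.6, 1.0, 6.9]
tool_pos: [562.7, -220.0, 98.2]
ft_force: [-2.7, 1.9, 5.7]
tool_pos: [562.7, -220.0, 96.2]
ft_force: [-2.7, 2.1, 5.8]
tool_pos: [562.7, -220.1, 94.2]
ft_force: [-3.4, 2.1, 6.0]
```

```bash

python3 -m crank '{"slide":[[0,0,0.001],[0,0,0.001],[0,0,0]],"twist":[0,0,0]}' | egrep 'tool_pos|force'
for i in 1 2 3 4; do python3 -m crank '{"slide":[[0,0,0.001],[0,0,0]],"twist":[0,0]}' | egrep 'tool_pos|force'; done
```

```text
tool_pos: [562.7, -220.0, 92.2]
ft_force: [-2.9, 2.4, 6.9]
tool_pos: [562.7, -220.0, 91.2]
ft_force: [-3.0, 2.1, 6.5]
tool_pos: [562.8, -220.1, 90.7]
ft_force: [-4.4, 2.1, 10.4]
tool_pos: [562.8, -220.1, 90.5]
ft_force: [-7.2, 4.1, 16.3]
tool_pos: [562.9, -220.1, 90.4]
ft_force: [-10.7, 4.8, 22.4]
```

Plug c is home too. Next I'll lift and locate the lever.

```bash

python3 -m crank '{"slide":[[0,0,-0.03],[0,0,-0.045],[0,0,-0.045],[0,0,-0.03],[0,0,0]],"twist":[0,0,0,0,0]}'
python3 - <<'E'
from h import *
sc=viewer.snapshot("scene"); si=viewer.snapshot("side")
P=(330.5,170.7);Q=(250.5,237.3)
print(tri([ray(sc,P),ray(si,Q)]),plane(sc,P,157),plane(si,Q,157))
# lever root (pivot end of red strip)
P=(310+41.8-.4,150+55.5-.4);print("root",plane(sc,P,107), plane(si,(200+13,220+16.5),107))
for nm,s,c in(("sc",sc,[(125,182),(240,132),(302,243),(187,290)]),):
    for p in c: print(plane(s,(310+p[0]/10-.45,150+p[1]/10-.45),157)[:2])
E
```

```text
time: 13.9
tool_pos: [565.1, -221.3, 244.1]
tcp_rot: [179.7, -0.5, 7.4]
ft_force: [0.4, -0.4, 0.8]
finger_gap: -0.2
(array([483.36552419, 190.99098994, 151.52679653]), [2.5, 2.5]) [486.68839374 186.69349143 157.        ] [479.04529331 198.50783502 157.        ]
root [610.36785165 214.65313874 107.        ] [613.34104553 216.76731806 107.        ]
[464.70058196 164.99175968]
[453.63052537 211.00488367]
[510.06779559 210.25717638]
[518.9768729  165.88680726]
```

```bash

python3 -m crank '{"slide":[[-0.003,-0.042,0],[-0.003,-0.042,0],[-0.003,-0.042,0],[-0.003,-0.042,0],[-0.003,-0.042,0],[-0.003,-0.042,0],[-0.003,-0.042,0],[-0.003,-0.042,0]],"twist":[0,0,0,0,0,0,0,0]}'
python3 -m crank '{"slide":[[-0.003,-0.042,0],[-0.003,-0.042,0],[0,0,0],[0,0,0],[0,0,0]],"twist":[0,0,0,0,0]}'
python3 - <<'E'
from h import *
import pickle
st=status.sense(); print(st["tool_pos"],st["tcp_rot"])
s=viewer.snapshot("wrist"); cv2.imwrite("pics/l_w.png",s["img"][:,:,::-1]); pickle.dump((st,s),open("l1.pkl","wb"))
E
```

```text
time: 14.8
tool_pos: [493.4, 111.5, 234.9]
tcp_rot: [-180.0, 0.2, 7.4]
ft_force: [0.9, 0.6, -0.1]
finger_gap: -0.1
time: 15.3
tool_pos: [478.0, 191.7, 235.9]
tcp_rot: [180.0, 0.1, 7.4]
ft_force: [1.0, 0.9, -0.2]
finger_gap: -0.3
[477.95610732 191.65585592 235.92902654] [1.79951398e+02 1.22496865e-01 7.41175821e+00]
```

View pics/l_w.png

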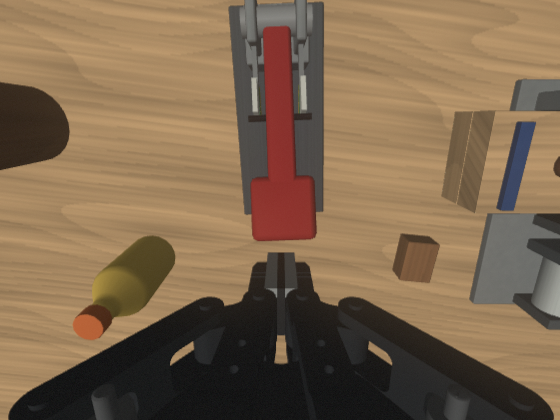

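The wrist view shows the paddle's top face centred near (284,206), with the lever running up to the hinge near (277,20). The glue cap is at (92,320).

```bash

python3 - <<'E'
from h import *
import pickle
st,w=pickle.load(open("l1.pkl","rb"))
sc=viewer.snapshot("scene"); si=viewer.snapshot("side")
h=cv2.cvtColor(w["img"],cv2.COLOR_RGB2HSV)
m=(((h[...,0]<4)|(h[...,0]>174))&(h[...,1]>170)&(h[...,2]>60)).astype(np.uint8)
n,l,t,c=cv2.connectedComponentsWithStats(m);k=1+np.argmax(t[1:,4]);print(t[k])
v=w["img"][...,0].astype(int)
print("brightness col 284",v[165:245:3,284])
for y in(180,190,205,220,230,236): 
    x=np.where(l[y]==k)[0]; print(y,x.min(),x.max())
for P in((283.5,206),(284,208)):
    print(tri([ray(w,P,st),ray(sc,(330.5,170.7)),ray(si,(250.5,237.3))]),plane(w,P,157,st))
print("hinge", plane(w,(277,20),107,st))
print("glue cap w", plane(w,(92,322),150,st), "sc", plane(sc,(358,139),150))
E
```

```text
[ 252   95   61  145 4157]
brightness col 284 [139 139 140 139 140 142 138 139 140 140 140 141 142 142 143 144 144 143
 144 145 144 144 144 142 134 137 158]
180 259 309
190 252 310
205 252 310
220 253 311
230 253 311
236 254 312
(array([485.3016036 , 190.30368371, 151.1204871 ]), [2.2, 3.5, 2.1]) [489.25593757 190.60477008 157.        ]
(array([484.69047168, 190.21174655, 151.274734  ]), [1.4, 2.9, 2.4]) [487.74501541 190.0212513  157.        ]
hinge [623.57785628 213.19213327 107.        ]
glue cap w [359.86576412 343.33053011 150.        ] sc [356.87529945 345.68636145 150.        ]
```

```bash

python3 -m crank '{"slide":[[0,0.002,0.03],[0,0,0.03],[0,0,0.005],[0,0,0]],"twist":[0,0,0,0]}'
python3 - <<'E'
from h import *
si=viewer.snapshot("side")["img"][:,:,::-1]; sc=viewer.snapshot("scene")["img"][:,:,::-1]
a=cv2.resize(si[170:270,200:350],None,fx=5,fy=5,interpolation=cv2.INTER_CUBIC)
cv2.imwrite("pics/p_si.png",a)
cv2.imwrite("pics/p_sc.png",cv2.resize(sc[150:250,200:350],None,fx=5,fy=5,interpolation=cv2.INTER_CUBIC))
E
```

```text
time: 15.85
tool_pos: [478.0, 189.8, 171.5]
tcp_rot: [180.0, 0.1, 7.4]
ft_force: [-0.0, -0.5, 0.5]
finger_gap: 0.3
```

View pics/p_si.png

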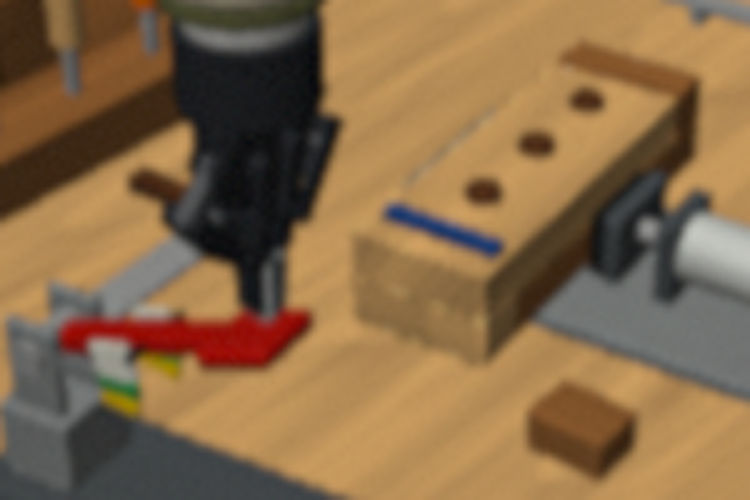

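View pics/p_sc.png

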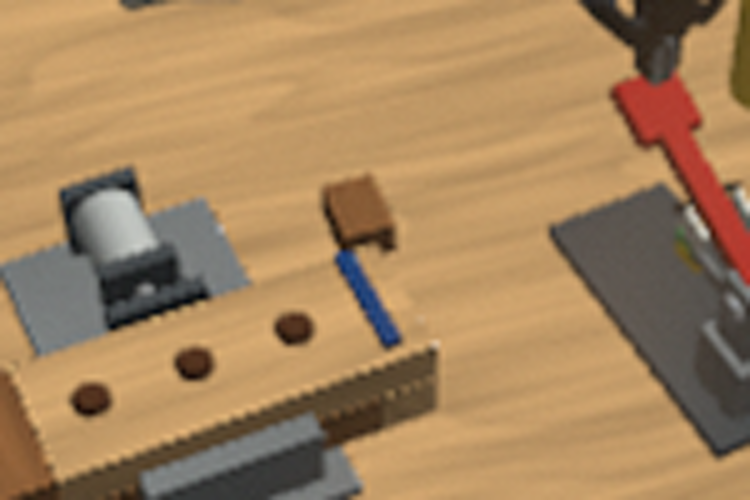

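All three plugs are flat on the beam with no stem visible, at (484,190), (537,144) and (587,100) in the side crop. The tip is just above the paddle, so I'll press it now.

```bash

python3 -m crank '{"slide":[[0.003,0,0.004],[0,0,0.006],[0,0,0.005],[0,0,0.005],[0,0,0]],"twist":[0,0,0,0,0]}'
python3 -m crank '{"slide":[[0,0,0.005],[0,0,0.005],[0,0,0.005],[0,0,0]],"twist":[0,0,0,0]}'
python3 -m crank '{"slide":[[0,0,0.005],[0,0,0.005],[0,0,0]],"twist":[0,0,0]}'
```

```text
time: 16.45
tool_pos: [481.5, 191.1, 151.7]
tcp_rot: [-180.0, 0.0, 7.4]
ft_force: [0.7, 0.9, 3.3]
finger_gap: -0.1
time: 16.85
tool_pos: [481.4, 191.1, 136.7]
tcp_rot: [-180.0, 0.0, 7.4]
ft_force: [-0.9, -0.3, 4.2]
finger_gap: 0.2
time: 17.15
tool_pos: [481.5, 191.1, 127.1]
tcp_rot: [-180.0, 0.0, 7.4]
ft_force: [-1.5, -1.1, 6.1]
finger_gap: 0.3
```

```bash

python3 -m crank '{"slide":[[0,0,0.005],[0,0,0.005],[0,0,0.005],[0,0,0]],"twist":[0,0,0,0]}'
python3 -m crank '{"slide":[[0,0,0.003],[0,0,0.002],[0,0,0],[0,0,0]],"twist":[0,0,0,0]}'
python3 - <<'E'
from h import *
si=viewer.snapshot("side")["img"][:,:,::-1]; w=viewer.snapshot("wrist")["img"][:,:,::-1]
cv2.imwrite("pics/f_si.png",cv2.resize(si[170:270,200:350],None,fx=5,fy=5,interpolation=cv2.INTER_CUBIC))
cv2.imwrite("pics/f_w.png",w)
print(status.sense()["tool_pos"],status.sense()["ft_force"])
E
```

```text
time: 17.55
tool_pos: [481.3, 191.1, 112.2]
tcp_rot: [-180.0, 0.0, 7.4]
ft_force: [-3.4, -0.0, 6.6]
finger_gap: -0.1
time: 17.95
tool_pos: [481.4, 191.1, 107.8]
tcp_rot: [-180.0, 0.0, 7.4]
ft_force: [-3.9, -0.8, 7.1]
finger_gap: 0.1
[481.36009482 191.09591933 107.83033118] [-4.37266314 -0.42607817  7.8731    ]
```

View pics/f_si.png

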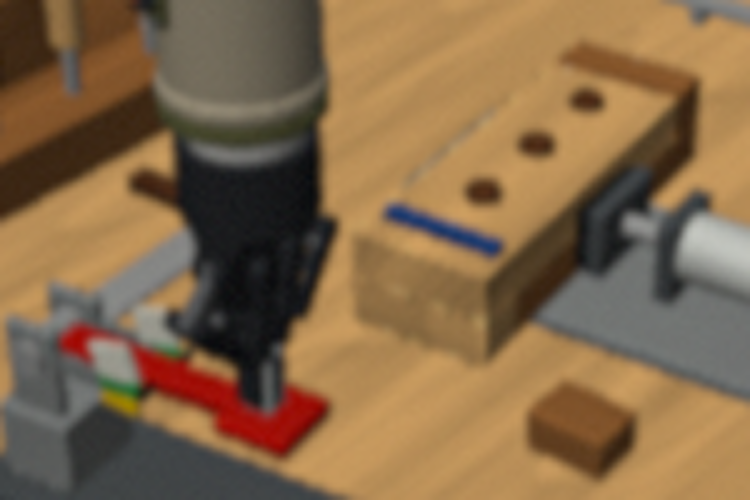

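View pics/f_w.png

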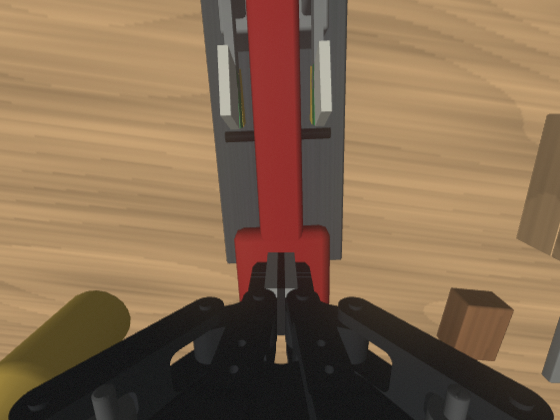

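The jaw has closed on the beam, the paddle is nearly level at 7 N, and the plugs and pencil are unchanged. One small adjustment first.

```bash

python3 -m crank '{"slide":[[0,0,0.001],[0,0,0],[0,0,0],[0,0,0],[0,0,0],[0,0,0]],"twist":[0,0,0,0,0,0]}'
python3 - <<'E'
from h import *
st=status.sense();print(st["tool_pos"],st["ft_force"],abs(st["qd"]).max())
sc=viewer.snapshot("scene")["img"][:,:,::-1]
cv2.imwrite("pics/f_sc.png",cv2.resize(sc[130:250,200:360],None,fx=5,fy=5,interpolation=cv2.INTER_CUBIC))
E
```

```text
time: 18.65
tool_pos: [481.4, 191.1, 106.9]
tcp_rot: [-180.0, 0.0, 7.4]
ft_force: [-4.2, -0.5, 7.4]
finger_gap: -0.2
[481.36116718 191.07810445 106.86494435] [-4.21600236 -0.51913641  7.35533557] 0.03944926561524111
```

View pics/f_sc.png

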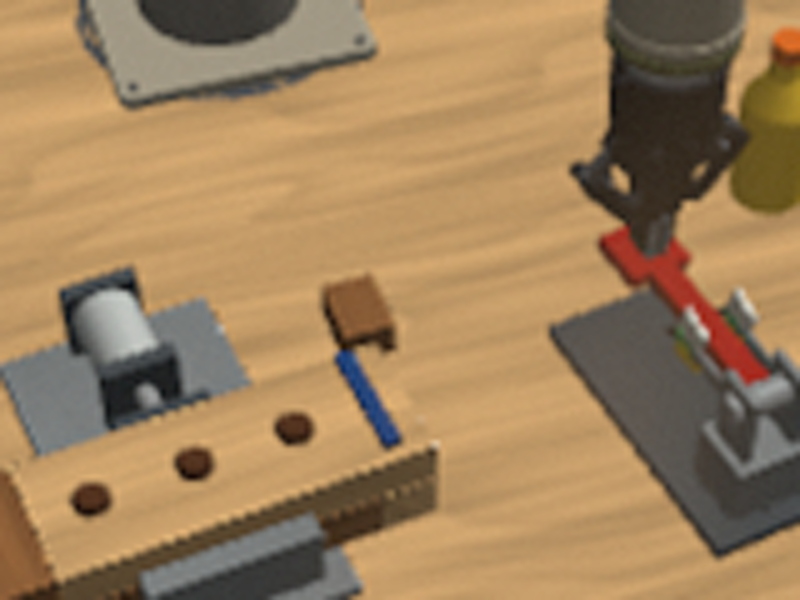

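The paddle is level under the fingertip at (650,245), with the jaw on the beam, the plugs home and everything else unmoved. I'll hand it in.

```bash
python3 -c "
from bench import hand_in
print(hand_in())"
```

```text
the job is handed in; nothing more can be done
None
```

I pressed all three plugs home, then pushed the dead-man lever down to level. I handed the job in at 18.7 s with the closed gripper still holding the lever.

- **Plugs:** I pressed b, then a, then c until each hit its stop. The force rose to 22–24 N with the fingertip at about 90.4 mm, against the 91 mm given. The side and scene pictures then showed all three heads flat on the beam, before I touched the lever.
- **Lever:** At hand-in it was held steady at 106.9 mm (level is 107 mm) with 7.4 N on it, and the jaw was closed on the beam. I judged level from that height, the force and the pictures. The pointer was too small in the images to read against the green marks.
- **Other items:** The pencil, offcut and glue bottle were where they started in the last pictures. I did not re-check the mallet, chisel, square or tray there, but the arm never went near them.

Two measurements disagreed. The camera views missed each other by 2–3 mm, and they put the paddle at about 151 mm instead of the stated 157 mm. I relied on contact force for the final heights.

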